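# Hold the talk key of the caller's microphone half-way in

### The arm

A 6-joint arm with a two-finger parallel gripper is mounted at the origin on the work surface. World frame = base frame: x ahead of the robot, y to its left, z up, the work surface at z = 0. Lengths are in m, angles in rad, forces in N, time in s.
With the tool pointing down it reaches from about 0.225 to 0.725 m from the base axis. Payload 3.1 kg.
Tool frame: the origin (TCP) lies midway between the tips of the shut fingers; the grasp point (between the pads) lies 19 mm behind it; y points along the fingers, x is the direction in which the jaws open and shut, and the axes are right-handed (so a half turn about y gives the same grasp; the last joint's range is limited). The gripper opens to 85 mm and grips with 20 to 120 N. Pads are 22 mm wide; open, the fingers measure 114 mm over their backs; the gripper's body (76 mm by 85 mm) begins 54 mm behind the grasp point. The pads swing forward as they close: fully open they stand 13 mm farther back than shut.
Start: joints at [-1.418, 0.048, 0.099, 1.622, 0, 1.443], TCP at [0.145, -0.504, 0.231] pointing down, gripper open.
Joint ranges: [-2.91, 2.91], [-0.99, 1.94], [-1.21, 1.42], [-2.12, 2.29], [-1.49, 1.47], [-3.14, 3.14]. Speed limits (rad/s): [2.79, 2.79, 3.14, 3.14, 3.14, 3.14].

### API

Orientations are given as a unit quaternion [x, y, z, w].
In Python, from station import r gives the robot as it stands.
- The arm moves only by the tool carry_out, never from a script. Its argument "targets" is a list that holds one entry, the list of rows, each a list of 7 numbers: the shift along the tool's x, y, z in m, then the turn, a rotation vector about the tool's x, y, z in rad, then the opening in per cent of the stroke, from 0 (shut) to 100 (fully open). In form: [[[x, y, z, rx, ry, rz, claw], ...]]. A call has 1 to 5 rows; each row is the pose to reach, as a shift and turn from the pose measured when the call began, along the tool's axes at that moment; what a row does not reach only later rows make up. A row lasts 1/10 s, in which the tool goes at most 50 mm and 8.59 degrees, less where a joint would pass 70% of its speed; a pose out of reach is approached as far as the arm can. A call with a gripper value outside its range is refused whole. The fingers move at their own pace and stop on an object; the grip force is fixed at half the most. Time passes only in rows, so rows that repeat a pose let the fingers close. It gives the time, the measured TCP pose, the force and the opening at its end, in the units of the state.
- r.read_state(): the state, without advancing time (a new reading comes with each control period).
- r.capture(name): name is "scene" or "top"; returns a dict with "img" (384x512x3 uint8, red, green, blue), "depth" (384x512 float32, m along the optical axis (not along the pixel's ray), 0 where there is no reading), "fovy" (degrees; the focal length in pixels is half the picture's height over the tangent of half this angle, whatever the lens; pixels are square), "cx", "cy" (the principal point, pixels), "D" ([k1, k2, p1, p2, k3] as OpenCV has them; the pictures are not rectified), "view" (4x4, takes a point from world to camera coordinates). Camera axes: x right, y up, looking along -z (the intrinsics and any distortion apply to the point x, -y, -z); pixel columns grow to the right and rows downward; lengths in m; the calibration is good to about 2 mm. A picture is of the moment at which its call begins.
- r.close_job(): hands the job in, once; it reports no verdict.
The state is a dict: "time": time; "q": joint angles; "qvel": joint speeds; "tau": joint torques, N m; "tcp_pos": TCP position; "ee_rot": TCP orientation; "contact_force": force on the tool from outside, world axes, zero at the start; "ft_torque": the same for the moment, N m; "grip_width": opening from 0.0 (shut) to 1.0 (fully open).
Only numpy, scipy, OpenCV 4.12 (cv2) and the standard library are available. Lean on these libraries where they do the work, as an engineer would, in place of code of your own. Each camera call takes 0.05 s, during which the arm holds its last target.

### The job

The next numbers are about to be called, but the microphone on the table lies with its talk key facing sideways. Roll the microphone over along the table, without picking it up, until the talk key faces straight up, then press the key half-way in (about 5 mm of its 10 mm travel) and finish while still holding it there, with the microphone lying on the table. Leave the bottle, the cup and the board of balls where they are.

Things in the scene. Friction and masses are not known exactly. Their poses are not given: they have to be found in the camera images.
- mic: Loose handheld microphone lying on the table, 0.24 to 0.38 kg: round grey handle 44 mm in diameter, 232 mm long over all, an octagonal rubber collar near each end. Origin on its axis at mid-length, 25 mm above the table. x runs along it to the metal head; +y points out through the talk key: level at the start, in any compass direction. Two 45 degree steps of rolling towards -y turn the key up.
- mic_collar (a point): Centre of the octagonal rubber anti-roll collar at the head end, on the microphone's axis, 82 mm from the middle; the other is 82 mm the other way. Both 50 mm across flats, 18 mm wide. The microphone rests on their flats (20.7 mm wide) and rolls in 45 degree steps, moving on about 21 mm a step.
- mic_head (a point): Tip of the rounded metal mesh head, 127 mm from the middle along +x. Between key and collars (20 to 73 mm either side of the middle) the handle is bare and can be pushed: pushed level its flank wedges against the finger; pushed at mid-height forwards and upwards together (about 40 degrees, 15 to 20 mm), so that the finger rises with the flank, it tips over a collar edge and drops on the next flat.
- talk_key (a joint): Travel of the talk key in m: 0 released, 0.010 fully in (hard stop). Spring return, 1 N per mm from zero, no detent: half-way in takes 5 N, fully in 10 N.
- key_top (a point): Middle of the outer face of the black talk key, a flat oblong 40 mm long (along the microphone) and 16 mm wide at mid-length of the handle, between two thin black ribs. Released, the face stands 34 mm from the microphone's axis (12 mm proud of the handle), so 59 mm above the table when the key faces up; it moves with the key.
- bottle: Bystander: clear water bottle, 64 mm in diameter, 210 mm tall, standing to one side of the microphone. Origin at the centre of its underside.
- cup: Bystander: white drinking cup, 74 mm across the rim, 95 mm tall, standing to one side of the microphone. Origin at the centre of its underside.
- ball_board: Bystander: flat wooden board, 140 x 320 mm, 27 mm high with its small balls, lying beyond the microphone on the far side of the table. Origin at the centre of its underside; its long side is its y axis.
Not all that is in view belongs to the job. Leave any purple look-alike of the mic alone.

How it is judged:
On the way:
1. the microphone lies on the table with its key facing up (angle between mic's own y axis and vertical below 0.2 rad and height (world z) of mic below 0.032 m), for 0.2 s.
At the end, for the whole second after the job is handed in: The microphone lies still on the table, key facing up within about 11 degrees, with the robot's fingers holding the key between 3 and 7.5 mm in; bottle, cup and ball board are within 30 mm of where they stood (all of step 1 and value of joint talk_key between 0.003 and 0.0075 m and contact force between the fingers and mic above 1.5 N and linear speed of mic below 0.02 m/s and distance of each of bottle, cup, ball_board from where it was at the start of the episode below 0.03 m); the arm keeps its last pose, push and grip.
It fails at once if the microphone is picked up (its middle more than 60 mm above the table) (height (world z) of mic above 0.06 m).
It fails at once if the bottle, the cup or the ball board is moved by more than 30 mm (distance of any of bottle, cup, ball_board from where it was at the start of the episode above 0.03 m).
It also fails if it takes over 45 s, if anything falls off the work surface, if the arm or the gripper's body presses on something with over 40 N, if the wrist force passes 120 N, or if a joint passes its speed limit or range.

## Working session

There is one attempt and no reset: what is moved stays moved. The work goes in short steps, Python scripts to look and compute and a tool call to move; the robot and the scene stay as the last step left them, time stands still between calls to the robot, and variables do not carry over. Pictures are saved under pics/ and viewed, and the job is handed in when it is done.

Besides the shell and the picture viewer there is one more tool, called after ">>>" as name(argument=value, ...), one argument or row to a line, values as JSON. carry_out: Moves the arm, as the interface text tells. Its arguments: {"type":"object","properties":{"targets":{"type":"array","items":{"type":"array","items":{"type":"array","items":{"type":"number"}}}}},"required":["targets"]}

```bash
ls; mkdir -p pics; cat > h.py <<'E'
import numpy as np, cv2
from station import r
def cap(n,f):
    c=r.capture(n); cv2.imwrite(f'pics/{f}.png',cv2.cvtColor(c['img'],cv2.COLOR_RGB2BGR)); np.savez(f'pics/{f}.npz',**{k:np.array(v) for k,v in c.items()}); return c
def world(c,pts=None):
    d=c['depth'];h,w=d.shape;f=h/2/np.tan(np.radians(float(c['fovy']))/2)
    K=np.array([[f,0,float(c['cx'])],[0,f,float(c['cy'])],[0,0,1]])
    u,v=np.meshgrid(np.arange(w),np.arange(h))
    p=np.stack([u,v],-1).reshape(-1,1,2).astype(np.float64)
    n=cv2.undistortPoints(p,K,np.array(c['D'],float)).reshape(h,w,2)
    P=np.stack([n[...,0]*d,-n[...,1]*d,-d,np.ones_like(d)],-1)
    return (P@np.linalg.inv(np.array(c['view'])).T)[...,:3]
E
python3 - <<'E'
from h import *
print(r.read_state())
for n in('scene','top'):
    c=cap(n,n+'0');print(n,c['fovy'],c['D'],np.linalg.inv(c['view'])[:3,3])
E
```

```text
pics
{'time': 0.0, 'q': array([-1.41779757e+00,  4.87280009e-02,  9.76068352e-02,  1.62198399e+00,
       -3.60484518e-05,  1.44301541e+00]), 'qvel': array([-2.32662594e-03,  1.90141924e-03, -1.07467235e-03,  5.46747136e-04,
       -1.91200482e-03, -6.18286813e-05]), 'tau': array([-1.43669411e-03, -3.38779128e+01,  3.20015252e+01,  2.01595877e-02,
       -4.37697063e-04, -1.83800260e-06]), 'tcp_pos': array([ 0.14537422, -0.50384595,  0.23013349]), 'ee_rot': array([-0.5644842 ,  0.42570924, -0.42452257,  0.56560571]), 'contact_force': array([-0.15728784,  0.6431537 , -0.5230875 ]), 'ft_torque': array([-0.0188701 ,  0.04299738,  0.06837783]), 'grip_width': 0.9993886048766629}
scene 48.04394691518385 [-0.06817561  0.          0.          0.          0.        ] [ 1.46830902 -0.2155648   0.90064495]
top 50.68470678229979 [-0.10321108  0.          0.          0.          0.        ] [ 0.4282788  -0.00411248  1.12533286]
```

View pics/scene0.png

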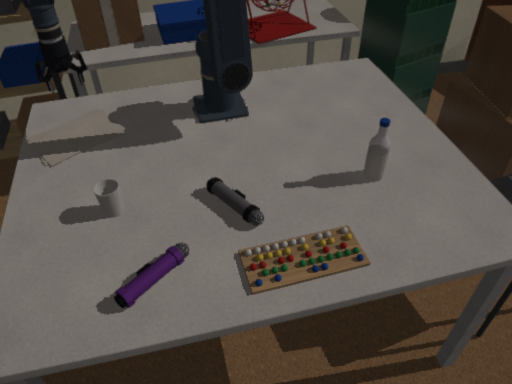

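View pics/top0.png

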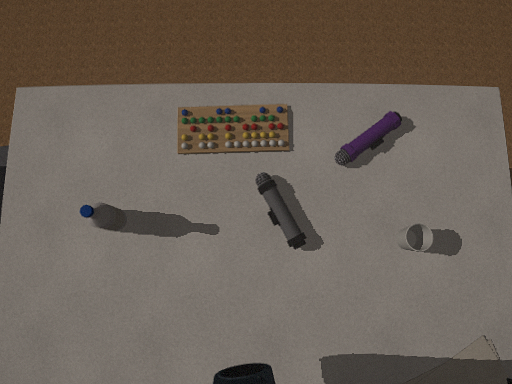

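The top view shows the mic centred near (280,210), its head at (264,179) and its key on the left at (271,217), which is the bottle side. The ball board is above at (234,129), the cup is at (416,238), and the purple decoy is at (370,138). Next I measure the positions.

```bash
cat >> h.py <<'E'
def crop(c,box,f,s=6):
    u0,v0,u1,v1=box; im=cv2.cvtColor(c['img'],cv2.COLOR_RGB2BGR)[v0:v1,u0:u1]
    im=cv2.convertScaleAbs(im,alpha=1.8); cv2.imwrite(f'pics/{f}.png',cv2.resize(im,None,fx=s,fy=s,interpolation=cv2.INTER_CUBIC))
E
python3 - <<'E'
from h import *
c=dict(np.load('pics/top0.npz'));W=world(c)
crop(c,(230,160,330,260),'crop0',6)
for n,(u,v) in dict(head=(264,179),bott=(105,216),cup=(416,238),board=(234,129),table=(200,300),boardbl=(180,152),boardbr=(289,150)).items(): print(n,W[v,u])
R=W[165:255,245:315].reshape(-1,3); P=R[(R[:,2]>.012)]
print(len(P)); 
xy=P[:,:2]; m=xy.mean(0); 
rect=cv2.minAreaRect(xy.astype(np.float32)); print(rect)
H=R[R[:,2]>.036]; mm=H[:,:2].mean(0);U,S,V=np.linalg.svd(H[:,:2]-mm);d=V[0]*np.sign(V[0][0]);n=np.array([-d[1],d[0]])
print('axis',mm,d,np.degrees(np.arctan2(d[1],d[0])))
a=(P[:,:2]-mm)@d;b=(P[:,:2]-mm)@n
for lo in np.arange(-.14,.15,.01):
    s=(a>=lo)&(a<lo+.01)
    if s.any(): print('%.2f n%d b %.3f %.3f zmax %.3f  b of top %.3f'%(lo,s.sum(),b[s].min(),b[s].max(),P[s,2].max(),b[s][P[s,2]>P[s,2].max()-.006].mean()))
E
```

```text
head [ 0.64696081 -0.02000739  0.04644464]
bott [0.53428956 0.3733118  0.14605277]
cup [ 0.48737239 -0.44404267  0.0073276 ]
board [0.80033625 0.06514307 0.01281468]
table [0.32196276 0.15346921 0.00228333]
boardbl [0.73258597 0.2185182  0.01239374]
boardbr [ 0.74170447 -0.09288819 -0.00125389]
1438
((0.5509039759635925, -0.0631885975599289), (0.24026212096214294, 0.12799151241779327), 2.3219616413116455)
axis [ 0.56089229 -0.06099492] [0.89150239 0.45301598] 26.937351553417976
-0.11 n45 b -0.024 0.011 zmax 0.048  b of top -0.006
-0.10 n79 b -0.030 0.111 zmax 1.125  b of top 0.111
-0.09 n73 b -0.029 0.020 zmax 0.055  b of top -0.005
-0.08 n61 b -0.028 0.020 zmax 0.052  b of top -0.005
-0.07 n64 b -0.025 0.017 zmax 0.052  b of top -0.006
-0.06 n60 b -0.025 0.017 zmax 0.052  b of top -0.006
-0.05 n61 b -0.024 0.017 zmax 0.052  b of top -0.004
-0.04 n61 b -0.025 0.019 zmax 0.052  b of top -0.003
-0.03 n70 b -0.025 0.031 zmax 0.052  b of top -0.004
-0.02 n81 b -0.024 0.031 zmax 0.051  b of top -0.002
-0.01 n74 b -0.024 0.031 zmax 0.050  b of top -0.003
0.00 n75 b -0.023 0.031 zmax 0.051  b of top -0.002
0.01 n70 b -0.023 0.031 zmax 0.051  b of top -0.001
0.02 n58 b -0.024 0.019 zmax 0.053  b of top -0.001
0.03 n61 b -0.022 0.020 zmax 0.052  b of top -0.002
0.04 n55 b -0.022 0.020 zmax 0.051  b of top -0.001
0.05 n58 b -0.021 0.020 zmax 0.052  b of top -0.002
0.06 n68 b -0.023 0.024 zmax 0.056  b of top -0.002
0.07 n69 b -0.026 0.025 zmax 0.055  b of top -0.001
0.08 n60 b -0.024 0.025 zmax 0.054  b of top -0.001
0.09 n55 b -0.020 0.021 zmax 0.051  b of top -0.001
0.10 n50 b -0.018 0.022 zmax 0.050  b of top 0.001
0.11 n28 b -0.014 0.017 zmax 0.046  b of top -0.000
0.12 n2 b 0.003 0.006 zmax 0.034  b of top 0.003
```

View pics/crop0.png

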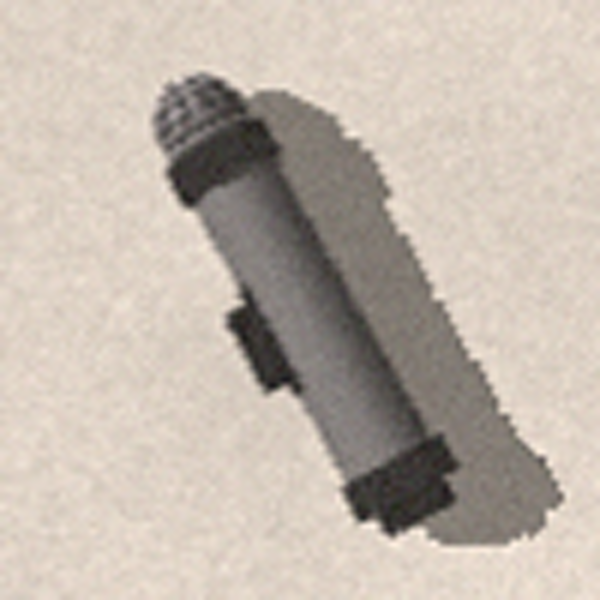

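```bash
cat >> h.py <<'E'
from scipy.spatial.transform import Rotation as Ro
def frame(ang):
    d=np.array([np.cos(ang),np.sin(ang),0]);y=np.array([0,0,-1.]);return np.stack([d,y,np.cross(d,y)],1)
def go(p,ang=None,flip=False,R=None):
    s=r.read_state();M=Ro.from_quat(s['ee_rot']).as_matrix()
    T=frame(ang+(np.pi if flip else 0)) if R is None else R
    return (M.T@(np.array(p)-s['tcp_pos'])).round(4), Ro.from_matrix(M.T@T).as_rotvec().round(4), s['q'].round(3)
E
python3 - <<'E'
from h import *
print(Ro.from_quat(r.read_state()['ee_rot']).as_matrix().round(3))
a=np.radians(28.6)
o=np.array([.5575,-.0655]);n=np.array([-np.sin(a),np.cos(a)])
p=[*(o+n*.06),.23]
print(p,go(p,a),go(p,a,True))
E
```

```text
[[ 0.277 -0.     0.961]
 [-0.961  0.002  0.277]
 [-0.002 -1.     0.   ]]
[np.float64(0.5287784885235636), np.float64(-0.012821021474321175), 0.23] (array([-0.3656,  0.0012,  0.5045]), array([-2.1000e-03, -1.7892e+00, -1.3000e-03]), array([-1.418,  0.049,  0.098,  1.622,  0.   ,  1.443])) (array([-0.3656,  0.0012,  0.5045]), array([ 1.2000e-03,  1.3524e+00, -2.0000e-03]), array([-1.418,  0.049,  0.098,  1.622,  0.   ,  1.443]))
```

>>> carry_out(
  targets=[
    [[-0.366, 0, 0.504, 0, -1.789, 0, 100], [-0.366, 0, 0.504, 0, -1.789, 0, 100], [-0.366, 0, 0.504, 0, -1.789, 0, 100], [-0.366, 0, 0.504, 0, -1.789, 0, 100], [-0.366, 0, 0.504, 0, -1.789, 0, 100]],
  ],
)

```text
time: 0.6
tcp_pos: [0.2996, -0.3053, 0.2307]
ee_rot: [-0.681, 0.187, -0.187, 0.683]
contact_force: [1.4, -0.0, 0.7]
grip_width: 1.002
```

```bash
python3 - <<'E'
from h import *
print(r.read_state()['tcp_pos'],go([.5288,-.0128,.23],np.radians(28.6)))
E
```

```text
[ 0.29961398 -0.3052961   0.23071675] (array([0.0482, 0.0012, 0.3685]), array([-1.6000e-03, -1.0338e+00,  2.0000e-04]), array([-9.530e-01, -2.030e-01, -1.380e-01,  1.637e+00,  1.000e-03,
        1.153e+00]))
```

>>> carry_out(
  targets=[
    [[0.048, 0, 0.368, 0, -1.034, 0, 100], [0.048, 0, 0.368, 0, -1.034, 0, 100], [0.048, 0, 0.368, 0, -1.034, 0, 100], [0.048, 0, 0.368, 0, -1.034, 0, 100], [0.048, 0, 0.368, 0, -1.034, 0, 100]],
  ],
)

```text
time: 1.1
tcp_pos: [0.4535, -0.108, 0.2309]
ee_rot: [-0.703, -0.076, 0.076, 0.703]
contact_force: [1.0, -1.8, 0.6]
grip_width: 0.997
```

```bash
python3 - <<'E'
from h import *
print(r.read_state()['tcp_pos'],go([.5288,-.0128,.23],np.radians(28.6)))
E
```

```text
[ 0.45350684 -0.10803619  0.23085119] (array([0.094 , 0.001 , 0.0769]), array([-0.0011, -0.2828,  0.0005]), array([-3.790e-01, -1.040e-01, -5.100e-02,  1.625e+00,  1.000e-03,
        9.760e-01]))
```

>>> carry_out(
  targets=[
    [[0.094, 0.001, 0.077, 0, -0.283, 0, 100], [0.094, 0.001, 0.077, 0, -0.283, 0, 100], [0.094, 0.001, 0.077, 0, -0.283, 0, 100], [0.094, 0.001, 0.077, 0, -0.283, 0, 100], [0.094, 0.001, 0.077, 0, -0.283, 0, 100]],
  ],
)

```text
time: 1.6
tcp_pos: [0.5284, -0.0124, 0.2292]
ee_rot: [-0.685, -0.175, 0.176, 0.686]
contact_force: [-0.0, -0.5, 0.6]
grip_width: 0.998
```

```bash
python3 - <<'E'
from h import *
print(r.read_state()['tcp_pos'],go([.5288,-.0128,.06],np.radians(28.6)))
cap('scene','scene1');c=cap('top','top1');crop(c,(200,130,340,270),'crop1',4)
E
```

```text
[ 0.52835583 -0.01238031  0.22917237] (array([ 0.0004,  0.1692, -0.0009]), array([-0.0017,  0.0013, -0.0013]), array([-1.51e-01,  5.90e-02,  1.06e-01,  1.62e+00,  1.00e-03,  9.20e-01]))
```

View pics/crop1.png

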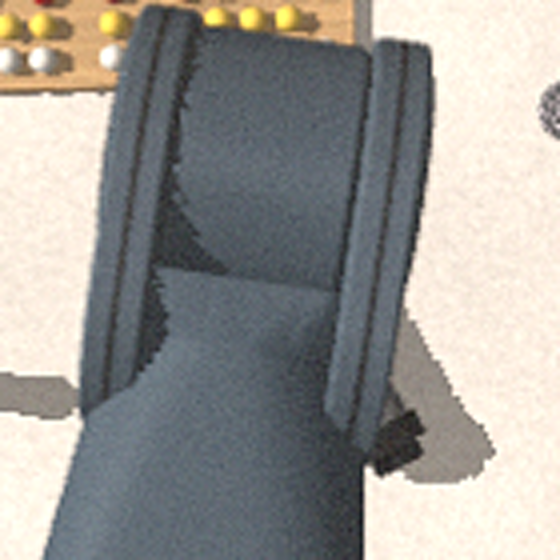

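View pics/scene1.png

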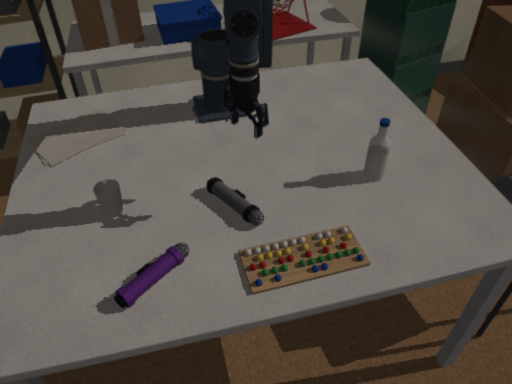

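>>> carry_out(
  targets=[
    [[0, 0.05, 0, 0, 0, 0, 100], [0, 0.1, 0, 0, 0, 0, 100], [0, 0.15, 0, 0, 0, 0, 100], [0, 0.19, 0, 0, 0, 0, 100], [0, 0.2, 0, 0, 0, 0, 100]],
  ],
)

```text
time: 2.2
tcp_pos: [0.5223, -0.0138, 0.024]
ee_rot: [-0.684, -0.17, 0.177, 0.687]
contact_force: [-0.7, -0.6, -0.9]
grip_width: 1.002
```

>>> carry_out(
  targets=[
    [[0, 0.01, 0, 0, 0, 0, 100], [0, 0.02, 0, 0, 0, 0, 100], [0, 0.025, 0, 0, 0, 0, 100], [0, 0.025, 0, 0, 0, 0, 100]],
  ],
)

```text
time: 2.6
tcp_pos: [0.5228, -0.0141, -0.0001]
ee_rot: [-0.684, -0.17, 0.177, 0.687]
contact_force: [-0.4, 0.1, -0.2]
grip_width: 1.002
```

```bash
python3 - <<'E'
from h import *
a=np.radians(28.6);o=np.array([.5575,-.0655]);n=np.array([-np.sin(a),np.cos(a)])
s=r.read_state();print(s['tcp_pos'],s['contact_force'],go([*(o+n*.036),.002],a))
c=cap('scene','scene2');crop(c,(170,110,310,250),'crop2',4)
E
```

```text
[ 5.22849900e-01 -1.40514435e-02 -9.04217219e-05] [-0.42285299  0.0853379  -0.20424321] (array([ 0.0059, -0.0023, -0.0257]), array([-0.0067, -0.0035, -0.0079]), array([-0.155,  0.134, -0.275,  1.171,  0.   ,  0.92 ]))
```

View pics/crop2.png

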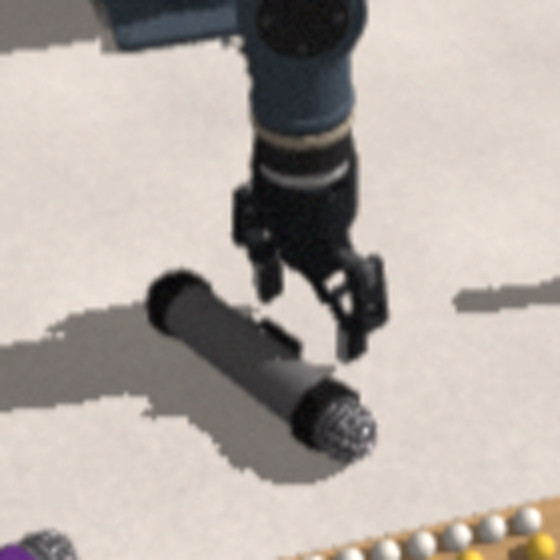

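>>> carry_out(
  targets=[
    [[0.003, -0.001, -0.01, -0.007, -0.003, -0.008, 100], [0.006, -0.002, -0.02, -0.007, -0.003, -0.008, 100], [0.006, -0.002, -0.025, -0.007, -0.003, -0.008, 100], [0.006, -0.002, -0.025, -0.007, -0.003, -0.008, 100]],
  ],
)

```text
time: 3.05
tcp_pos: [0.5415, -0.0342, 0.0027]
ee_rot: [0.686, 0.175, -0.173, -0.685]
contact_force: [-1.2, -0.3, -0.7]
grip_width: 1.001
```

```bash
cat >> h.py <<'E'
def st():
    a=np.radians(28.6);s=r.read_state();M=frame(a);p=s['tcp_pos']-[.5575,-.0655,0]
    print('mic-frame a,b %.4f %.4f z %.4f'%(p@M[:,0],p@M[:,2],p[2]),'F along,n,z',(s['contact_force']@M[:,0]).round(2),(s['contact_force']@M[:,2]).round(2),s['contact_force'][2].round(2),'roterr',go([0,0,0],a)[1], 't',s['time'])
E
python3 - <<'E'
from h import *
st();c=cap('scene','scene3');crop(c,(170,110,310,250),'crop3',4)
E
```

```text
mic-frame a,b 0.0009 0.0352 z 0.0027 F along,n,z -1.17 0.28 -0.72 roterr [ 0.0018 -0.0016  0.0015] t 3.05
```

View pics/crop3.png

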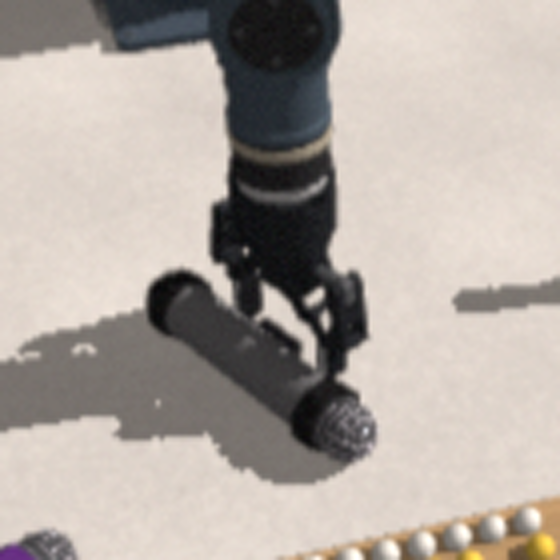

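>>> carry_out(
  targets=[
    [[0, -0.001, -0.004, 0, 0, 0, 100], [0, -0.004, -0.0075, 0, 0, 0, 100], [0, -0.007, -0.011, 0, 0, 0, 100], [0, -0.01, -0.0145, 0, 0, 0, 100], [0, -0.0125, -0.017, 0, 0, 0, 100]],
  ],
)

```text
time: 3.6
tcp_pos: [0.5496, -0.0493, 0.0155]
ee_rot: [0.686, 0.175, -0.173, -0.685]
contact_force: [-0.0, 0.3, 0.1]
grip_width: 1.001
```

```bash
python3 - <<'E'
from h import *
st();c=cap('scene','scene4');crop(c,(170,110,310,250),'crop4',4)
E
```

```text
mic-frame a,b 0.0008 0.0180 z 0.0155 F along,n,z 0.1 0.25 0.05 roterr [ 0.0023 -0.0015  0.0015] t 3.6
```

View pics/crop4.png

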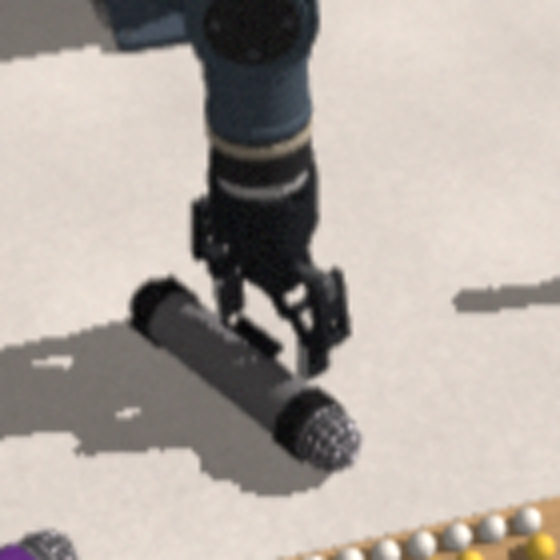

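>>> carry_out(
  targets=[
    [[0, 0.006, 0.001, 0, 0, 0, 100], [0, 0.0125, 0, 0, 0, 0, 100], [0, 0.013, -0.003, 0, 0, 0, 100], [0, 0.013, -0.004, 0, 0, 0, 100]],
  ],
)

```text
time: 4.05
tcp_pos: [0.5515, -0.0533, 0.002]
ee_rot: [0.686, 0.175, -0.174, -0.685]
contact_force: [0.0, -0.5, 0.5]
grip_width: 1.0
```

```bash
python3 - <<'E'
from h import *
st()
E
```

```text
mic-frame a,b 0.0005 0.0136 z 0.0020 F along,n,z -0.19 -0.45 0.46 roterr [ 0.0023 -0.0019  0.0009] t 4.05
```

Same relative position as before, so I repeat the stroke.

>>> carry_out(
  targets=[
    [[0, -0.001, -0.004, 0, 0, 0, 100], [0, -0.004, -0.0075, 0, 0, 0, 100], [0, -0.007, -0.011, 0, 0, 0, 100], [0, -0.01, -0.0145, 0, 0, 0, 100], [0, -0.0125, -0.017, 0, 0, 0, 100]],
  ],
)

```text
time: 4.55
tcp_pos: [0.5605, -0.069, 0.0154]
ee_rot: [0.687, 0.175, -0.173, -0.684]
contact_force: [-0.3, 0.4, 0.8]
grip_width: 0.999
```

```bash
python3 - <<'E'
from h import *
st();c=cap('scene','scene5');crop(c,(170,110,310,250),'crop5',4)
E
```

```text
mic-frame a,b 0.0009 -0.0045 z 0.0154 F along,n,z -0.05 0.44 0.8 roterr [ 0.004  -0.0022  0.0019] t 4.55
```

View pics/crop5.png

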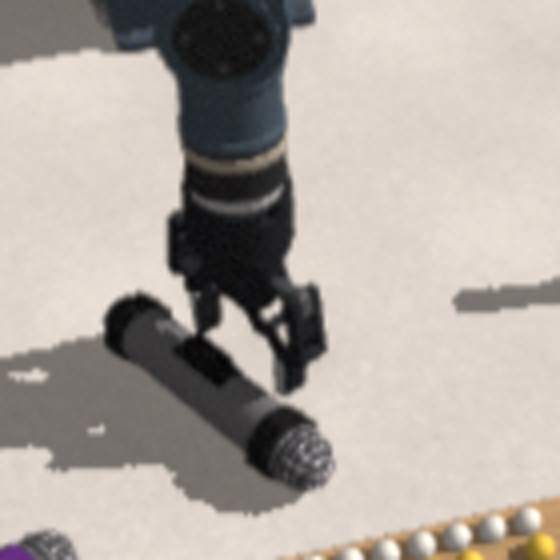

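>>> carry_out(
  targets=[
    [[0, 0, 0.03, 0, 0, 0, 100], [0, -0.03, 0.05, 0, 0, 0, 100], [0, -0.08, 0.09, 0, 0, 0, 100], [0, -0.12, 0.13, 0, 0, 0, 60], [0, -0.12, 0.15, 0, 0, 0, 0]],
  ],
)

```text
time: 5.1
tcp_pos: [0.4909, 0.0635, 0.1398]
ee_rot: [0.688, 0.177, -0.17, -0.683]
contact_force: [1.3, 0.8, 0.6]
grip_width: 0.692
```

```bash
python3 - <<'E'
from h import *
c=cap('scene','scene6');crop(c,(170,130,310,250),'crop6',5);c2=cap('top','top6');crop(c2,(210,130,350,270),'crop7',4)
for c,b in((c,(185,165,290,240)),(c2,(250,150,330,270))):
    W=world(c);R=W[b[1]:b[3],b[0]:b[2]].reshape(-1,3)
    M=frame(np.radians(28.6));o=np.array([.5575,-.0655,0]);L=(R-o)@M; L[:,1]*=-1
    L=L[(abs(L[:,0])<.14)&(abs(L[:,2]+.042)<.05)&(L[:,1]>.015)&(L[:,1]<.075)]
    print('table',np.median(((W[230:245,130:170] if b[0]==185 else W[270:300,190:240]).reshape(-1,3))[:,2]))
    for lo in np.arange(-.12,.13,.01):
        s=L[(L[:,0]>=lo)&(L[:,0]<lo+.01)]
        if len(s)<3: continue
        t=s[s[:,1]>s[:,1].max()-.005]
        print('%.2f n%d b %.3f..%.3f zmax %.3f btop %.3f..%.3f'%(lo,len(s),s[:,2].min(),s[:,2].max(),s[:,1].max(),t[:,2].min(),t[:,2].max()))
E
```

```text
table 0.00028748579484738634
-0.11 n8 b -0.061..-0.041 zmax 0.044 btop -0.056..-0.041
-0.10 n17 b -0.070..-0.036 zmax 0.053 btop -0.056..-0.037
-0.09 n43 b -0.071..-0.020 zmax 0.054 btop -0.062..-0.035
-0.08 n68 b -0.071..-0.022 zmax 0.055 btop -0.059..-0.038
-0.07 n39 b -0.067..-0.028 zmax 0.050 btop -0.056..-0.033
-0.06 n36 b -0.069..-0.030 zmax 0.051 btop -0.058..-0.038
-0.05 n38 b -0.069..-0.031 zmax 0.050 btop -0.058..-0.036
-0.04 n41 b -0.069..-0.031 zmax 0.051 btop -0.061..-0.037
-0.03 n27 b -0.068..-0.043 zmax 0.060 btop -0.053..-0.043
-0.02 n40 b -0.067..-0.039 zmax 0.061 btop -0.054..-0.039
-0.01 n42 b -0.068..-0.041 zmax 0.063 btop -0.055..-0.041
-0.00 n44 b -0.068..-0.031 zmax 0.063 btop -0.054..-0.041
0.01 n54 b -0.068..-0.033 zmax 0.065 btop -0.055..-0.041
0.02 n51 b -0.068..-0.030 zmax 0.062 btop -0.051..-0.051
0.03 n45 b -0.068..-0.031 zmax 0.050 btop -0.062..-0.035
0.04 n45 b -0.068..-0.029 zmax 0.049 btop -0.059..-0.031
0.05 n47 b -0.068..-0.030 zmax 0.050 btop -0.058..-0.038
0.06 n35 b -0.068..-0.030 zmax 0.050 btop -0.055..-0.036
0.07 n46 b -0.072..-0.024 zmax 0.0
[... 1012 characters left out ...]
p -0.051..-0.036
0.01 n56 b -0.063..-0.022 zmax 0.064 btop -0.051..-0.036
0.02 n58 b -0.065..-0.022 zmax 0.053 btop -0.055..-0.034
0.03 n59 b -0.066..-0.022 zmax 0.051 btop -0.056..-0.031
0.04 n58 b -0.064..-0.022 zmax 0.051 btop -0.054..-0.032
0.05 n58 b -0.065..-0.022 zmax 0.052 btop -0.049..-0.032
0.06 n60 b -0.064..-0.022 zmax 0.051 btop -0.054..-0.032
0.07 n69 b -0.068..-0.019 zmax 0.056 btop -0.055..-0.027
0.08 n72 b -0.069..-0.019 zmax 0.056 btop -0.055..-0.031
0.09 n51 b -0.063..-0.019 zmax 0.051 btop -0.054..-0.032
0.10 n57 b -0.064..-0.022 zmax 0.050 btop -0.056..-0.031
0.11 n41 b -0.060..-0.025 zmax 0.048 btop -0.055..-0.031
0.12 n10 b -0.052..-0.031 zmax 0.043 btop -0.052..-0.039
```

View pics/crop6.png

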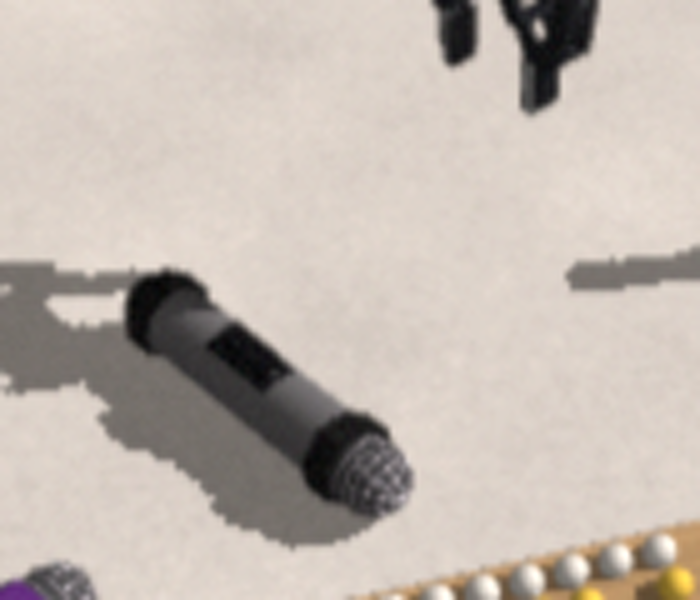

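View pics/crop7.png

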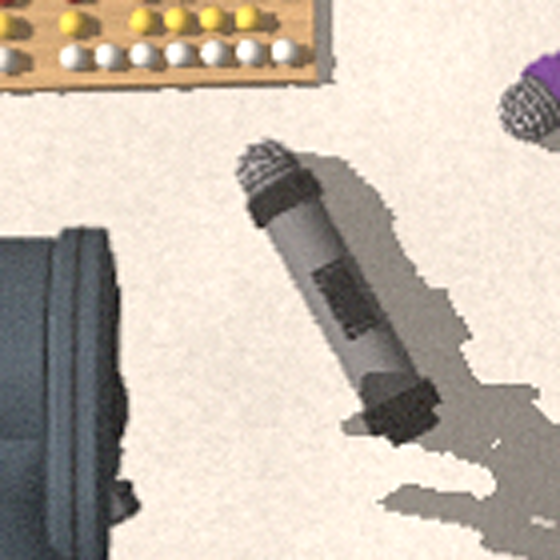

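The key faces up: its face sits at b≈-0.044 and about 62 mm high, against 59 mm nominal, which fits the depth bias of a few mm. Both collars are parallel to the axis. I now shut the fingers and move above the key.

```bash
python3 - <<'E'
from h import *
print(go([.5779,-.1051,.14],np.radians(28.6)))
E
```

```text
(array([-0.0047,  0.0006, -0.1921]), array([0.0068, 0.0017, 0.0089]), array([-0.002, -0.045, -0.177,  1.428, -0.002,  1.068]))
```

>>> carry_out(
  targets=[
    [[-0.005, 0, -0.192, 0.007, 0.002, 0.009, 0], [-0.005, 0, -0.192, 0.007, 0.002, 0.009, 0], [-0.005, 0, -0.192, 0.007, 0.002, 0.009, 0], [-0.005, 0, -0.192, 0.007, 0.002, 0.009, 0], [-0.005, 0, -0.192, 0.007, 0.002, 0.009, 0]],
  ],
)

```text
time: 5.7
tcp_pos: [0.5793, -0.1109, 0.1391]
ee_rot: [0.687, 0.172, -0.173, -0.685]
contact_force: [-0.1, 0.1, 0.1]
grip_width: 0.003
```

```bash
python3 - <<'E'
from h import *
st();print(r.read_state()['grip_width'],go([.5779,-.1051,.068],np.radians(28.6)))
E
```

```text
mic-frame a,b -0.0026 -0.0503 z 0.1391 F along,n,z -0.02 0.07 0.08 roterr [ 0.0023 -0.0065 -0.001 ] t 5.7
0.0026609611117047326 (array([0.0016, 0.0711, 0.006 ]), array([ 0.0023, -0.0065, -0.001 ]), array([-0.302,  0.214,  0.099,  1.455, -0.002,  0.776]))
```

>>> carry_out(
  targets=[
    [[0.0015, 0.03, 0.006, 0.002, -0.006, 0, 0], [0.0015, 0.055, 0.006, 0.002, -0.006, 0, 0], [0.0015, 0.071, 0.006, 0.002, -0.006, 0, 0], [0.0015, 0.071, 0.006, 0.002, -0.006, 0, 0]],
  ],
)

```text
time: 6.1
tcp_pos: [0.5746, -0.1044, 0.0638]
ee_rot: [-0.684, -0.172, 0.177, 0.686]
contact_force: [-0.1, -0.1, -0.2]
grip_width: 0.002
```

```bash
python3 - <<'E'
from h import *
st();print(go([.5779,-.1051,.059],np.radians(28.6)))
c=cap('scene','scene8');crop(c,(170,130,310,250),'crop8',5)
E
```

```text
mic-frame a,b -0.0036 -0.0423 z 0.0638 F along,n,z -0.13 0.01 -0.18 roterr [-0.0052 -0.0006 -0.0067] t 6.1
(array([ 0.0026,  0.0048, -0.0022]), array([-0.0052, -0.0006, -0.0067]), array([-2.940e-01,  2.370e-01, -2.500e-02,  1.317e+00, -1.000e-03,
        7.780e-01]))
```

View pics/crop8.png

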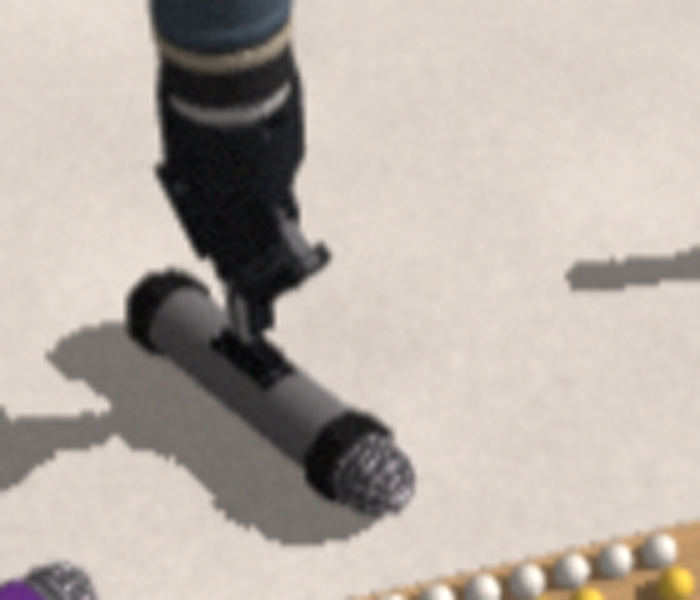

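>>> carry_out(
  targets=[
    [[0.0025, 0, -0.002, -0.005, 0, -0.007, 0], [0.0025, 0.002, -0.002, -0.005, 0, -0.007, 0], [0.0025, 0.004, -0.002, -0.005, 0, -0.007, 0], [0.0025, 0.006, -0.002, -0.005, 0, -0.007, 0], [0.0025, 0.006, -0.002, -0.005, 0, -0.007, 0]],
  ],
)

```text
time: 6.65
tcp_pos: [0.579, -0.1052, 0.0599]
ee_rot: [0.686, 0.176, -0.173, -0.685]
contact_force: [-0.1, -0.2, -0.7]
grip_width: 0.001
```

```bash
python3 - <<'E'
from h import *
st()
E
```

```text
mic-frame a,b -0.0001 -0.0452 z 0.0599 F along,n,z -0.16 -0.18 -0.67 roterr [ 0.0022 -0.0005  0.0027] t 6.65
```

>>> carry_out(
  targets=[
    [[0, 0.002, 0, 0, 0, 0, 0], [0, 0.004, 0, 0, 0, 0, 0], [0, 0.004, 0, 0, 0, 0, 0], [0, 0.004, 0, 0, 0, 0, 0]],
  ],
)

```text
time: 7.05
tcp_pos: [0.5794, -0.1053, 0.0565]
ee_rot: [0.686, 0.176, -0.173, -0.685]
contact_force: [0.1, 0.1, 2.0]
grip_width: -0.003
```

```bash
python3 - <<'E'
from h import *
st()
E
```

```text
mic-frame a,b 0.0002 -0.0454 z 0.0565 F along,n,z 0.13 -0.01 2.01 roterr [ 0.0028 -0.0005  0.0033] t 7.05
```

>>> carry_out(
  targets=[
    [[0, 0.0015, 0, 0, 0, 0, 0], [0, 0.003, 0, 0, 0, 0, 0], [0, 0.003, 0, 0, 0, 0, 0], [0, 0.003, 0, 0, 0, 0, 0], [0, 0.003, 0, 0, 0, 0, 0]],
  ],
)

```text
time: 7.55
tcp_pos: [0.5795, -0.1053, 0.0539]
ee_rot: [0.686, 0.176, -0.173, -0.685]
contact_force: [-1.3, -0.3, 5.5]
grip_width: -0.0
```

```bash
python3 - <<'E'
from h import *
st()
for i in range(3):
    c=cap('scene','scene9');st()
crop(c,(170,130,310,250),'crop9',5)
E
```

```text
mic-frame a,b 0.0002 -0.0455 z 0.0539 F along,n,z -1.26 0.37 5.49 roterr [ 0.003  -0.0004  0.0035] t 7.55
mic-frame a,b 0.0002 -0.0455 z 0.0539 F along,n,z -1.31 1.37 5.15 roterr [ 0.003  -0.0004  0.0035] t 7.6
mic-frame a,b 0.0002 -0.0455 z 0.0539 F along,n,z -1.42 0.65 4.6 roterr [ 0.0031 -0.0005  0.0035] t 7.65
mic-frame a,b 0.0002 -0.0455 z 0.0539 F along,n,z -0.49 1.48 5.78 roterr [ 0.003  -0.0005  0.0035] t 7.7
```

View pics/crop9.png

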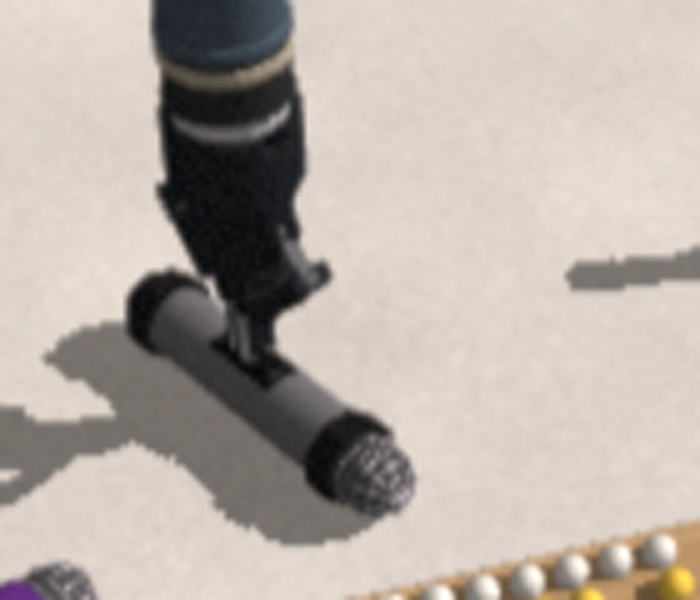

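The fingers sit on the middle of the key, 5.1 mm below its released height, and the force holds steady at about 5.2 N, as the spring should give. The mic lies flat, so I hand the job in.

```bash
python3 - <<'E'
from h import *
r.close_job();st()
E
```

```text
the job is handed in; nothing more can be done
the job is handed in; nothing more can be done
```

The microphone now lies on the table with its talk key facing up. I handed the job in with the closed fingers holding the key about half-way in.

- **Rolling:** I used the open fingers on either side of the key and made two pushes, forwards and upwards together. Each push rolled the mic one 45° step. Afterwards both cameras showed the key on top and the collars flat on the table.
- **Key height check:** the depth images read the key face at 62–64 mm against the 59 mm expected. The top camera showed the same 2–4 mm high bias on the mic at the start.
- **Pressing:** the last checks gave a fingertip height of 53.9 mm, so the key is about 5.1 mm in. The upward force was 4.6–5.8 N, which agrees with the 1 N per mm spring. There was also an unexplained sideways force of up to about 1.5 N, but the mic did not visibly move.
- **Bystanders:** I kept the arm away from the bottle, cup, ball board and purple look-alike. I did not measure their positions again before handing in.

The whole job took about 7.7 s of the 45 s allowed. The robot gave no verdict, and the attempt to read its state after hand-in was refused.

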